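Unbolt the tipping chute and empty it into the bin

TASK

The tipping chute on the bench holds three pine offcuts and is locked by the barrel bolt at its tail. Lift the bolt's handle up out of its notch and slide the bolt fully back, then push the tipping lever over so that all the offcuts slide into the stacking bin under the lip, and let the pan come back level. Leave the bolt drawn, and the bin and the other things on the bench standing where they are.

Things in the scene. Friction and masses are not known exactly. Their poses are not given: they have to be found in the camera images.
- tipper: Bench tipping chute: fixed grey steel stand (124 x 250 mm) with a bare steel pan between two upright cheeks. Origin on the bench below the middle of the pan's pivot. Its x runs along the pivot (away from the robot at yaw 0), +y to the pan's open lip and the bin, -y to the tail, where a post carries a steel barrel bolt; z up. In this frame the pivot axis is at y 0, z 135 mm.
- pan_lip (a point): Middle of the pan's open lip, on its floor. Axes as the pan's, equal to the tipper's when level. Level, in the tipper's frame: inside 58 mm wide, floor top at z 146 mm, from y -118 to the lip at y 86; rims at z 188, pan 69 mm wide outside; tail wall at y -120 with a steel staple (the bolt's keeper) reaching back to y -143.
- barrel (a point): Middle of the bolt's barrel, on the rod's axis; axes as the tipper's, in which it lies at (0, -187, 165) mm; the rod runs along y. The barrel reaches up to z 177 mm and out to x -14. It is screwed to a ledge (x -22 to 34, y -226 to -148, top at z 150) on a post; in front of the ledge, under the handle, the space is free down to the base plate (z 6).
- bolt (a joint): Slide of the bolt in m: 0 = fully shot (the rod's end is 18 mm inside the pan's keeper and locks the pan), 0.040 = fully drawn, against its stop. It slides towards the tail (tipper -y) with about 2 N of friction and stays where left, but only while bolt_handle is above about 0.6 rad, clear of the barrel's front cheek; lower, it is caught in the notch. Starts at 0 to 0.001.
- bolt_handle (a joint): Turn of the bolt's handle about the rod in rad: 0 = down in its notch, sticking out to the robot's side (tipper -x) at 0.6 rad (34 degrees) above level; it turns up and away from the robot; 0.97 = straight up; stop at 1.1. Friction (about 1 N at the ball) keeps it where it is left. Starts at 0 to 0.25.
- bolt_knob (a point): Centre of the steel ball, 18 mm across, at the end of the bolt's handle, a stem 8 mm thick. 48 mm from the rod's axis to the ball's centre; at tipper y -166 mm with the bolt shot, -206 mm drawn. In its notch it stands at tipper x -40, z 192 mm; straight up at x 0, z 213.
- pan (a joint): Tilt of the pan in rad: 0 = level on its rest, 1.02 = fully tipped (stop), lip down over the bin. Locked by the bolt. A return spring, the heavy tail and a damped pivot bring it back level within a few seconds when the lever is let go. The offcuts slide off by about 0.7 rad.
- lever_knob (a point): Centre of the black ball, 24 mm across, on the tipping lever, a 9 mm rod fixed to the pan's shaft in front of the near cheek (tipper x -95 mm). 115 mm from the pivot axis. Pan level: it leans 0.56 rad from upright towards the tail, at tipper y -61, z 232 mm. Pushed to +y it turns with the pan; fully tipped it is at y 51, z 238. Needs 2 to 5 N at the ball.
- bin_floor (a point): Centre of the inner floor (2 mm above the bench) of a loose plastic stacking bin, 135 x 97 x 56 mm, 90 g, that stands with its low open front (26 mm high, its -x side) under the pan's lip. Inside 118 mm long along its x, 78 mm wide along its y.
- sanding_block: Bystander: brown sanding block, 56 x 100 x 29 mm, origin under its centre.
- glue: Bystander: white glue bottle with a spout, 48 mm across, 129 mm high, origin under its centre.
- magnet: Bystander: flat welding magnet, 35 x 79 x 16 mm, origin under its centre.
- offcut_a_mid (a point): Centre of a sawn pine offcut, 22 x 45 x 18 mm (x, y, z), lying loose on the pan's floor; under 25 g.
- offcut_b_mid (a point): Centre of a sawn pine offcut, 26 x 34 x 20 mm (x, y, z), lying loose on the pan's floor; under 25 g.
- offcut_c_mid (a point): Centre of a sawn pine offcut, 28 x 36 x 22 mm (x, y, z), lying loose on the pan's floor; under 25 g.
Things that resemble listed ones, but are neither listed nor needed, are in the scene too. Leave any green look-alike of the part that bears offcut_a_mid alone.

How it is judged:
On the way, in this order (a step that is already met when the one before it is completed fails the run):
1. the bolt is drawn fully back while the pan is still level (value of joint bolt above 0.036 m and value of joint pan below 0.1 rad), for 0.1 s.
2. the pan is tipped by more than 0.8 rad (value of joint pan above 0.8 rad), for 0.1 s.
At the end, for the whole second after the job is handed in: All three offcuts lie in the stacking bin (their centres within its walls: 62 mm lengthways and 44 mm across from the middle, less than 60 mm above its floor), the pan is back level (within 0.06 rad), the bolt is drawn (more than 36 of its 40 mm) and the bin stands upright (within 0.1 rad) (x of offcut_a_mid in the frame of bin_floor between -0.062 and 0.062 m and y of offcut_a_mid in the frame of bin_floor between -0.044 and 0.044 m and z of offcut_a_mid in the frame of bin_floor between 0 and 0.06 m and x of offcut_b_mid in the frame of bin_floor between -0.062 and 0.062 m and y of offcut_b_mid in the frame of bin_floor between -0.044 and 0.044 m and z of offcut_b_mid in the frame of bin_floor between 0 and 0.06 m and x of offcut_c_mid in the frame of bin_floor between -0.062 and 0.062 m and y of offcut_c_mid in the frame of bin_floor between -0.044 and 0.044 m and z of offcut_c_mid in the frame of bin_floor between 0 and 0.06 m and value of joint pan below 0.06 rad and value of joint bolt above 0.036 m and angle between bin_floor's own z axis and vertical below 0.1 rad); the robot touches nothing.
It fails at once if the sanding block is moved by more than 25 mm (distance of sanding_block from where it was at the start of the episode above 0.025 m).
It fails at once if the glue bottle is moved by more than 25 mm (distance of glue from where it was at the start of the episode above 0.025 m).
It fails at once if the magnet is moved by more than 25 mm (distance of magnet from where it was at the start of the episode above 0.025 m).
It fails at once if the bin is pushed more than 40 mm from its place (distance of bin_floor from where it was at the start of the episode above 0.04 m).
It also fails if it takes over 61 s, if anything falls off the work surface, if the arm or the gripper's body presses on something with over 40 N, if the wrist force passes 120 N, or if a joint passes its speed limit or range.

ROBOT

A 7-joint arm with a two-finger parallel gripper is mounted at the origin on a cart in front of the work surface, level with it; the furniture and walls round the work are solid. World frame = base frame: x ahead of the robot, y to its left, z up, the work surface at z = 0. Lengths are in m, angles in rad, forces in N, time in s.
With the tool pointing down it reaches from about 0.4 to 0.925 m from the base axis. Payload 4.1 kg.
Tool frame: the origin (TCP) lies at the very end of the fingers, on their centre line; the grasp point (between the pads) lies 19 mm behind it; z points along the fingers, y is the direction in which the jaws open and shut (so a half turn about z gives the same grasp; the last joint's range is limited). The gripper opens to 85 mm and grips with 20 to 120 N. Pads are 22 mm wide; open, the fingers measure 114 mm over their backs; the gripper's body (76 mm by 85 mm) begins 54 mm behind the grasp point. The pads swing forward as they close: fully open they stand 13 mm farther back than shut.
Start: joints at [-1.328, 0.398, 0.045, 1.537, -0.019, 1.207, -0.051], TCP at [0.218, 0.612, 0.231] pointing down, gripper open.
Joint ranges: [-2.82, 2.82], [-0.49, 2.23], [-1.37, 1.46], [0, 2.46], [-1.36, 4.5], [0.23, 2], [-2.94, 2.94]. Speed limits (rad/s): [2.57, 2.57, 3.14, 3.14, 3.14, 3.14, 3.14].

INTERFACE

Orientations are given as [roll, pitch, yaw] about the fixed x, y, z axes, in that order (R = Rz(yaw) Ry(pitch) Rx(roll)).
In Python, from station import monitor, camera, workorder gives the robot as it stands.
- The arm moves only by the shell command python3 -m handwheel 'ROWS' [FORCE]. ROWS is JSON, a list of rows, each a list of 3 entries, a list of its own where there are three numbers: the shift along the tool's x, y, z in cm, then the turn about the tool's z in degrees, then the opening, from 0 (shut) to 1 (fully open). In form: [[[dx, dy, dz], yaw, fingers], ...]. A call has 1 to 5 rows; each row shifts and turns the commanded pose from where the row before left it, along the tool's axes as they then stand; what a row does not reach is not made up. A row lasts 1/10 s, in which the tool goes at most 50 mm and 8.59 degrees, less where a joint would pass 70% of its speed; a pose out of reach is approached as far as the arm can. A call with a gripper value outside its range is refused whole. The fingers move at their own pace and stop on an object; FORCE is the grip in N (left out, the last holds). Time passes only in rows, so rows that do not move let the fingers close. It gives the time, the measured TCP pose, the force and the opening at its end, in the units of the state.
- monitor.sense(): the state, without advancing time (a new reading comes with each control period).
- camera(name): name is "side" or "top"; returns a dict with "image" (400x640x3 uint8, red, green, blue), "intrinsics" (3x3 intrinsics, pixels), "D" ([k1, k2, p1, p2, k3] as OpenCV has them; the pictures are not rectified), "eye" and "attitude" of the camera in the world. Camera axes: x right, y down, z forward; pixel columns grow to the right and rows downward; lengths in m; the calibration is good to about 2 mm. A picture is of the moment at which its call begins. There is no depth.
- workorder.sign_off(): hands the job in, once; it reports no verdict.
The state is a dict: "time_s": time; "q": joint angles; "qd": joint speeds; "effort": joint torques, N m; "tcp_pos": TCP position; "orientation": TCP orientation; "force": force on the tool from outside, world axes, zero at the start; "ft_torque": the same for the moment, N m; "grip_width": finger opening in m.
Only numpy, scipy, OpenCV 4.12 (cv2) and the standard library are available. Lean on these libraries where they do the work, as an engineer would, in place of code of your own. Each camera call takes 0.05 s, during which the arm holds its last target. There are 200 camera calls.

## Working session

There is one attempt and no reset: what is moved stays moved. The work goes in short steps, Python scripts to look and compute and a shell command to move; the robot and the scene stay as the last step left them, time stands still between calls to the robot, and variables do not carry over. Pictures are saved under pics/ and viewed, about 8 in all and at most 12, crops included, and the job is handed in when it is done.

```bash
mkdir -p pics; ls; cat > h.py <<'E'
import numpy as np, cv2
from station import monitor, camera, workorder
from scipy.spatial.transform import Rotation as R
def rot(a):
    a=np.array(a,float)
    if a.shape==(3,3): return a
    if a.size==4: return R.from_quat(a).as_matrix()
    return R.from_euler('xyz',a).as_matrix()
def snap(n,f=None):
    c=camera(n)
    if f: cv2.imwrite('pics/'+f,c['image'][:,:,::-1])
    return c
def ray(c,p):
    u=cv2.undistortPoints(np.array([[p]],float),np.array(c['intrinsics']),np.array(c['D']))[0,0]
    d=rot(c['attitude'])@[u[0],u[1],1]; return np.array(c['eye']),d/np.linalg.norm(d)
def onz(c,p,z):
    e,d=ray(c,p); return e+d*(z-e[2])/d[2]
def tri(c1,p1,c2,p2):
    a,d=ray(c1,p1);b,f=ray(c2,p2)
    s=np.linalg.lstsq(np.c_[d,-f],b-a,rcond=None)[0]
    P,Q=a+s[0]*d,b+s[1]*f
    return (P+Q)/2,np.linalg.norm(P-Q)
def proj(c,X):
    Rm=rot(c['attitude']).T; t=-Rm@np.array(c['eye'])
    return cv2.projectPoints(np.array(X,float).reshape(-1,3),cv2.Rodrigues(Rm)[0],t,np.array(c['intrinsics']),np.array(c['D']))[0][:,0]
E
python3 - <<'E'
from h import *
for n in('side','top'):
    c=snap(n,n+'0.png'); print(n,c['eye'],c['attitude'],c['intrinsics'],c['D'])
print(monitor.sense())
E
```

```text
pics
side [0.10726829 1.32711282 1.09137937] [-2.27422995  0.01095452 -2.7736288 ] [[467.25137288   0.         314.26214449]
 [  0.         467.25137288 196.1949114 ]
 [  0.           0.           1.        ]] [-0.09744019  0.          0.          0.          0.        ]
top [0.45332548 0.27445132 1.29113599] [-3.07737888 -0.01123995 -1.57587406] [[436.62766653   0.         322.54062157]
 [  0.         436.62766653 201.99916099]
 [  0.           0.           1.        ]] [-0.00415584  0.          0.          0.          0.        ]
{'time_s': 0.1, 'q': array([-1.32798107,  0.39914475,  0.04503543,  1.53776134, -0.0187204 ,
        1.20688136, -0.05067143]), 'qd': array([-0.0002837 , -0.00175307, -0.00042356, -0.00329186,  0.00147595,
       -0.00040199, -0.00100047]), 'effort': array([ 3.40441606e-03, -4.76263225e+01,  1.36990506e+00, -2.54947829e+01,
        1.20024715e-02,  5.06224955e-03, -2.33117777e-05]), 'tcp_pos': array([0.21765834, 0.6118717 , 0.23034678]), 'orientation': array([-3.13982261e+00,  1.04465219e-04,  2.79991151e+00]), 'force': array([-0.33746398, -0.58119047,  0.31254948]), 'ft_torque': array([-0.0237764 ,  0.01135734,  0.01186416]), 'grip_width': 0.08563660886025198}
```

View pics/side0.png

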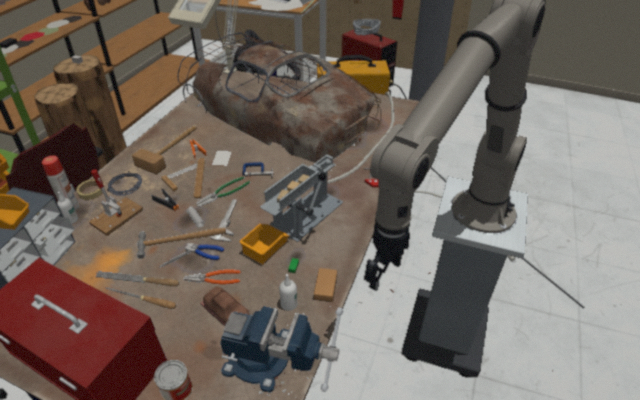

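View pics/top0.png

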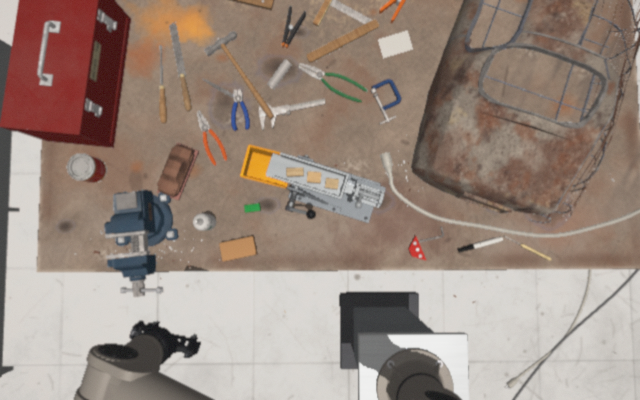

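Side view: the tipper is at about (300,200), the orange bin at (263,243), the glue bottle at (288,292), the sanding block at (325,284) and a green look-alike at (294,264). In the top view the tipper spans (250..385, 150..220), with the lip to the left (+y) and the bolt to the right. The red magnet is at (416,247). Now closer crops.

```bash
python3 - <<'E'
import cv2,numpy as np
a=cv2.imread('pics/top0.png')[135:235,230:400]; b=cv2.imread('pics/side0.png')[145:270,225:355]
a=cv2.resize(a,None,fx=4.4,fy=4.4,interpolation=3)[:300*2]; b=cv2.resize(b,None,fx=4.6,fy=4.6,interpolation=3)
print(a.shape,b.shape)
cv2.imwrite('pics/c1.png',a);cv2.imwrite('pics/c2.png',b)
E
```

```text
(440, 748, 3) (575, 598, 3)
```

View pics/c1.png

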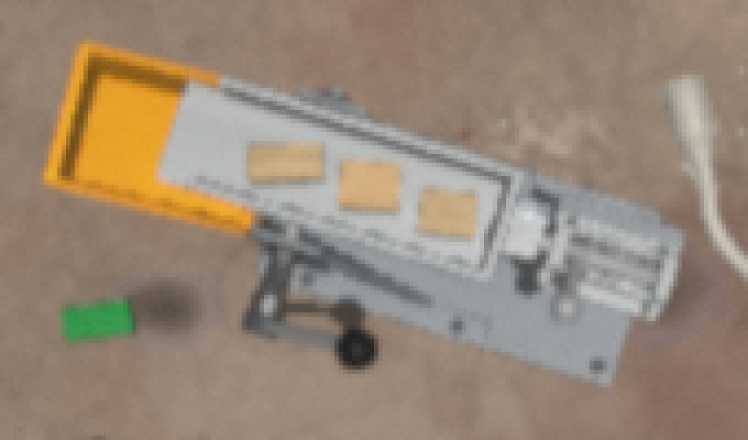

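View pics/c2.png

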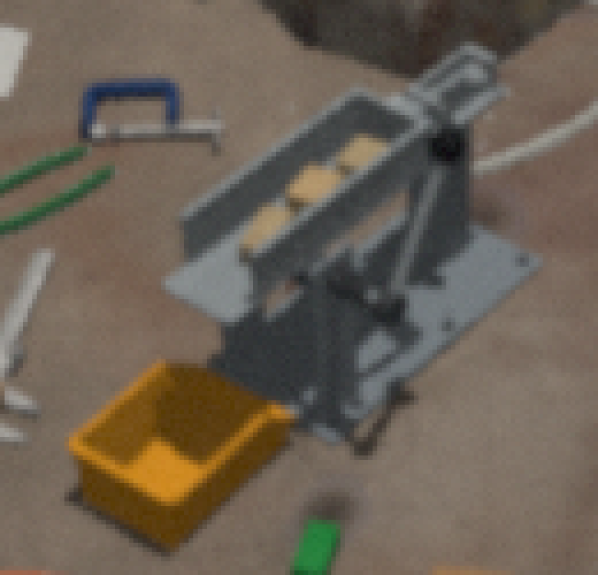

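```bash
cat >> h.py <<'E'
def T(c,x,y): return (230+x/4.4-.4,135+y/4.4-.4)
def S(c,x,y): return (225+x/4.6-.4,145+y/4.6-.4)
E
python3 - <<'E'
from h import *
t=snap('top');s=snap('side')
lk,e=tri(t,T(t,356,348),s,S(s,446,146)); print('lever',lk,e)
l1,e1=tri(t,T(t,187,80),s,S(s,182,217))  # maybe
print('far lip?',l1,e1)
f1=onz(t,T(t,187,80),.146);f2=onz(t,T(t,160,182),.146);print('lip',f1,f2,np.linalg.norm(f1-f2),onz(s,S(s,165,283),.146))
bk=onz(t,T(t,566,303),.196);print('bknob',bk)
r1=onz(t,T(t,512,172),.188);r2=onz(t,T(t,482,277),.188);print('tail rims',r1,r2,np.linalg.norm(r1-r2))
bc=onz(t,T(t,610,383),.006);print('base corner',bc,'side',onz(s,S(s,542,262),.006))
# fit planar pose
M=np.array([[0,86],[-95,-61],[-0.034*1000-3,-166],[0,-120]])/1000
W=np.array([(f1+f2)[:2]/2,lk[:2],bk[:2],(r1+r2)[:2]/2])
mc,wc=M.mean(0),W.mean(0);A=(M-mc);B=(W-wc)
th=np.arctan2((A[:,0]*B[:,1]-A[:,1]*B[:,0]).sum(),(A*B).sum())
Rm=np.array([[np.cos(th),-np.sin(th)],[np.sin(th),np.cos(th)]]);o=wc-Rm@mc
print('yaw',th,'o',o,'res mm',((M@Rm.T+o-W)*1000).round(1))
print('bolt axis dir', Rm[:,1])
for n,p in dict(green=(97,320)).items(): print(n,onz(t,T(t,*p),.02))
print('magnet',onz(t,(416,247),.016),'sand',onz(t,(238,248),.03),'bin',onz(t,T(t,120,125),.002))
E
```

```text
lever [0.49313132 0.29155283 0.23186525] 0.00010111326918330823
far lip? [0.64424955 0.386698   0.20306807] 0.00720396956329221
lip [0.65789088 0.39392975 0.146     ] [0.59628554 0.4099307  0.146     ] 0.06364941243583719 [0.65543328 0.39187972 0.146     ]
bknob [0.51960387 0.17201065 0.196     ]
tail rims [0.59610707 0.2017317  0.188     ] [0.53530541 0.21954485 0.188     ] 0.06335732718828818
base corner [0.47733616 0.12531336 0.006     ] side [0.47462226 0.13002428 0.006     ]
yaw -0.29620058104816355 o [0.60199106 0.3218092 ] res mm [[ 0.   2.1]
 [ 0.2 -0.4]
 [-1.5  1.8]
 [ 1.3 -3.6]]
bolt axis dir [0.29188836 0.9564524 ]
green [0.52035488 0.46615535 0.02      ]
magnet [ 0.40261633 -0.01208199  0.016     ] sand [0.40314277 0.50312844 0.03      ] bin [0.65308409 0.4540719  0.002     ]
```

The choices: the bolt's ball is at top (358,204) and the dark lever ball at top (311,214) / side (322,177). The base plate's hole bolts are smaller and low down. The tipper is at (0.602,0.322) with yaw -0.296, residuals ≤3.6 mm, and the lever height 0.232 matches. The tool frame is almost aligned with the tipper, so tool x = -tipper x and tool y = tipper y after a -2.6° turn.

```bash
cat >> h.py <<'E'
O=np.array([.602,.3218]);C=np.array([[.9565,-.2919],[.2919,.9565]])
def st():
    s=monitor.sense(); p=s['tcp_pos']; print('t',s['time_s'],'tipper mm',(C@(p[:2]-O)*1000).round(1),'z',round(p[2]*1000,1),'rpy',s['orientation'].round(3),'F',s['force'].round(1),'w',round(s['grip_width']*1000,1))
E
python3 -m handwheel '[[[0,0,-4],-2.6,0.45],[[0,0,-4],0,0.45],[[0,0,-2],0,0.45],[[-3.5,-2.8,0],0,0.45],[[-3.5,-2.8,0],0,0.45]]' 20
python3 -m handwheel '[[[-3.5,-2.8,0],0,0.45],[[-3.5,-2.8,0],0,0.45],[[-3.5,-2.8,0],0,0.45],[[-3.5,-2.8,0],0,0.45],[[-3.5,-2.8,0],0,0.45]]'
python3 -m handwheel '[[[-3.5,-2.8,0],0,0.45],[[-3.5,-2.8,0],0,0.45],[[-3.5,-2.8,0],0,0.45],[[0,0,0],0,0.45],[[0,0,0],0,0.45]]'
python3 -c "from h import *;st()"
```

```text
time_s: 0.7
tcp_pos: [0.268, 0.5387, 0.3317]
orientation: [3.14, 0.0, 2.849]
force: [1.0, -0.1, 0.6]
grip_width: 0.0381
time_s: 1.2
tcp_pos: [0.3956, 0.3516, 0.3313]
orientation: [3.141, -0.0, 2.845]
force: [0.1, -0.1, -0.6]
grip_width: 0.0381
time_s: 1.7
tcp_pos: [0.4712, 0.2413, 0.3312]
orientation: [3.141, -0.0, 2.842]
force: [0.0, 0.9, -0.3]
grip_width: 0.0387
t 1.7 tipper mm [-101.6 -115.1] z 331.2 rpy [ 3.141 -0.     2.842] F [ 0.   0.9 -0.3] w 38.7
```

```bash
python3 -m handwheel '[[[-3.3,-2.6,0],0,0.45],[[-3.3,-2.6,0],0,0.45],[[0,0,4],0,0.45],[[0,0,4],0,0.45],[[0,0,1.4],0,0.45]]'
python3 -m handwheel '[[[0,0,0],0,0.45],[[0,0,0],0,0.45]]'
python3 - <<'E'
from h import *
st();s=snap('side');t=snap('top')
a=cv2.resize(s['image'][130:220,270:370,::-1],None,fx=4,fy=4,interpolation=3);b=cv2.resize(t['image'][160:250,310:410,::-1],None,fx=4,fy=4,interpolation=3)
cv2.imwrite('pics/c3.png',np.hstack([a,b]))
X=np.r_[.602+.9565*-.0351+.2919*-.1673,.3218-.2919*-.0351+.9565*-.1673,.1977]
print((proj(s,X)-[270,130])*4,(proj(t,X)-[310,160])*4+[400,0])
E
```

```text
time_s: 2.2
tcp_pos: [0.5155, 0.1745, 0.2333]
orientation: [-3.138, -0.006, 2.848]
force: [-0.5, 0.2, -0.4]
grip_width: 0.0386
time_s: 2.4
tcp_pos: [0.5193, 0.1749, 0.2386]
orientation: [3.14, 0.001, 2.847]
force: [0.1, -0.7, 0.0]
grip_width: 0.0387
t 2.4 tipper mm [ -36.2 -164.7] z 238.6 rpy [3.140e+00 1.000e-03 2.847e+00] F [ 0.1 -0.7  0. ] w 38.7
[[227.13764483 126.69589269]] [[593.1769286  173.70886037]]
```

View pics/c3.png

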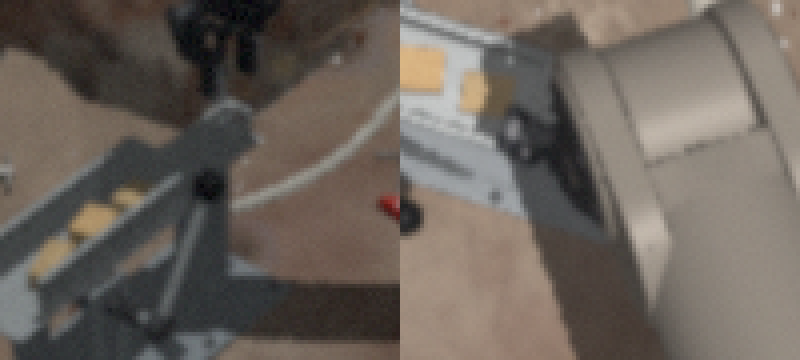

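The fingers are at crop (205..245, 80), straddling the predicted ball position at (227,127). The ball itself can't be made out against the grey, so I'll descend while watching the force, then close gently and read the width (18 mm expected).

```bash
python3 -m handwheel '[[[0,-0.2,1.5],0,0.45],[[0,0,1.5],0,0.45],[[0,0,1.5],0,0.45],[[0,0,1.2],0,0.45],[[0,0,0],0,0.45]]'
python3 -m handwheel '[[[0,0,0],0,0],[[0,0,0],0,0],[[0,0,0],0,0],[[0,0,0],0,0],[[0,0,0],0,0]]' 20
python3 -c "from h import *;st()"
```

```text
time_s: 3.0
tcp_pos: [0.5177, 0.1716, 0.1798]
orientation: [-3.141, -0.001, 2.846]
force: [-1.4, -0.1, 0.0]
grip_width: 0.0383
time_s: 3.5
tcp_pos: [0.5186, 0.1723, 0.181]
orientation: [3.14, 0.001, 2.846]
force: [-0.7, 1.9, 2.0]
grip_width: 0.016
t 3.5 tipper mm [ -36.2 -167.3] z 181.0 rpy [3.140e+00 1.000e-03 2.846e+00] F [-0.7  1.9  2. ] w 16.0
```

```bash
python3 -m handwheel '[[[0,0,0],0,0],[[-0.4,0,-0.4],0,0],[[-0.5,0,-0.4],0,0],[[-0.5,0,-0.3],0,0],[[-0.6,0,-0.2],0,0]]' 40
python3 -c "from h import *;st()"
python3 -m handwheel '[[[-0.5,0,-0.1],0,0],[[-0.5,0,-0.1],0,0],[[0,0,0],0,0],[[0,0,0],0,0]]'
python3 -c "from h import *;st()"
```

```text
time_s: 4.0
tcp_pos: [0.5374, 0.1646, 0.1929]
orientation: [-3.14, -0.001, 2.845]
force: [0.1, 1.4, -5.6]
grip_width: 0.0152
t 4.0 tipper mm [ -15.9 -169.2] z 192.9 rpy [-3.140e+00 -1.000e-03  2.845e+00] F [ 0.1  1.4 -5.6] w 15.2
time_s: 4.4
tcp_pos: [0.5473, 0.1626, 0.1957]
orientation: [3.141, 0.001, 2.845]
force: [0.1, -0.0, -0.0]
grip_width: 0.0
t 4.4 tipper mm [  -5.9 -168.3] z 195.7 rpy [3.141e+00 1.000e-03 2.845e+00] F [ 0.1 -0.  -0. ] w 0.0
```

The grip slipped off (width 16 → 0). I'll back off and look.

```bash
python3 -m handwheel '[[[0,0,-4],0,0],[[0,0,-4],0,0],[[4,0,-2],0,0.45],[[4,0,0],0,0.45],[[4,0,0],0,0.45]]'
python3 -m handwheel '[[[4,-2,0],0,0.45],[[4,-2,0],0,0.45],[[4,-2,0],0,0.45],[[0,0,0],0,0.45]]'
python3 - <<'E'
from h import *
st();s=snap('side');t=snap('top')
cv2.imwrite('pics/side1.png',s['image'][:,:,::-1]);cv2.imwrite('pics/top1.png',t['image'][:,:,::-1])
a=cv2.resize(s['image'][130:210,280:370,::-1],None,fx=4.4,fy=4.4,interpolation=3);b=cv2.resize(t['image'][160:240,310:400,::-1],None,fx=4.4,fy=4.4,interpolation=3)
cv2.imwrite('pics/c4.png',np.hstack([a,b]))
for h in (0,.15,.6,.97):
  for sl in (0,.04):
    x,y,z=-.048*np.cos(.6+h),-.166-sl,.165+.048*np.sin(.6+h)
    X=np.r_[np.array([x,y])@C+O,z]
    print(h,sl,((proj(s,X)-[280,130])*4.4).round(),((proj(t,X)-[310,160])*4.4+[396,0]).round())
E
```

```text
time_s: 4.9
tcp_pos: [0.4311, 0.1983, 0.2964]
orientation: [3.14, 0.001, 2.845]
force: [-0.2, 0.0, 0.8]
grip_width: 0.0384
time_s: 5.3
tcp_pos: [0.2952, 0.1746, 0.2952]
orientation: [3.141, -0.002, 2.85]
force: [0.8, 0.6, 0.5]
grip_width: 0.0384
t 5.3 tipper mm [-250.4 -230.4] z 295.2 rpy [ 3.141e+00 -2.000e-03  2.850e+00] F [0.8 0.6 0.5] w 38.4
0 0 [[210. 149.]] [[603. 199.]]
0 0.04 [[242. 123.]] [[670. 219.]]
0.15 0 [[205. 140.]] [[606. 190.]]
0.15 0.04 [[237. 115.]] [[673. 211.]]
0.6 0 [[186. 118.]] [[617. 159.]]
0.6 0.04 [[218.  94.]] [[685. 179.]]
0.97 0 [[167. 107.]] [[626. 129.]]
0.97 0.04 [[200.  82.]] [[694. 150.]]
```

View pics/c4.png

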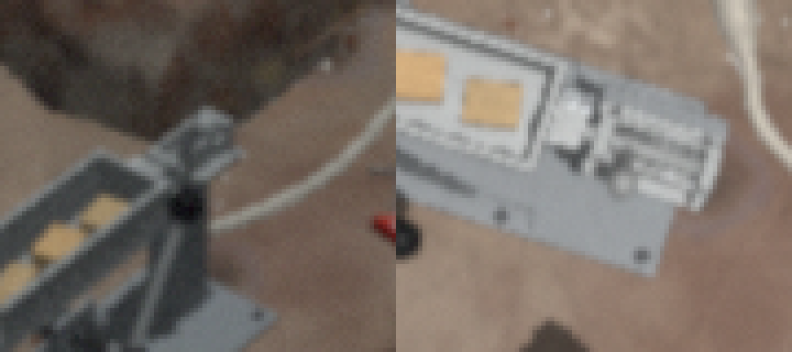

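In the top crop the light ball has moved to about (622,183) from an equivalent (610,193): turned up partway, nowhere near the top. I'll overlay the geometry once to find the pose bias.

```bash
python3 - <<'E'
from h import *
st();t=snap('top')
t0=cv2.imread('pics/top0.png');k=10;x0,y0=338,178
def P(x,y,z): return tuple(int(v) for v in ((proj(t,np.r_[np.array([x,y])/1000@C+O,z/1000])[0]-[x0,y0]+.5)*k))
ims=[cv2.resize(i[y0:y0+48,x0:x0+40],None,fx=k,fy=k,interpolation=cv2.INTER_CUBIC) for i in (t0,t['image'][:,:,::-1])]
cv2.polylines(ims[1],[np.array([P(-22,-226,150),P(34,-226,150),P(34,-148,150),P(-22,-148,150)])],True,(0,0,255),1)
cv2.polylines(ims[1],[np.array([P(-34.5,-120,188),P(34.5,-120,188)])],False,(255,0,0),1)
for h in np.arange(0,1,.2): cv2.circle(ims[1],P(-48*np.cos(.6+h),-166,165+48*np.sin(.6+h)),3,(0,255,0),-1)
cv2.imwrite('pics/c5.png',np.hstack(ims))
E
```

```text
t 5.4 tipper mm [-246.5 -228.2] z 295.9 rpy [3.139e+00 1.000e-03 2.847e+00] F [1.  0.5 0.6] w 38.5
```

View pics/c5.png

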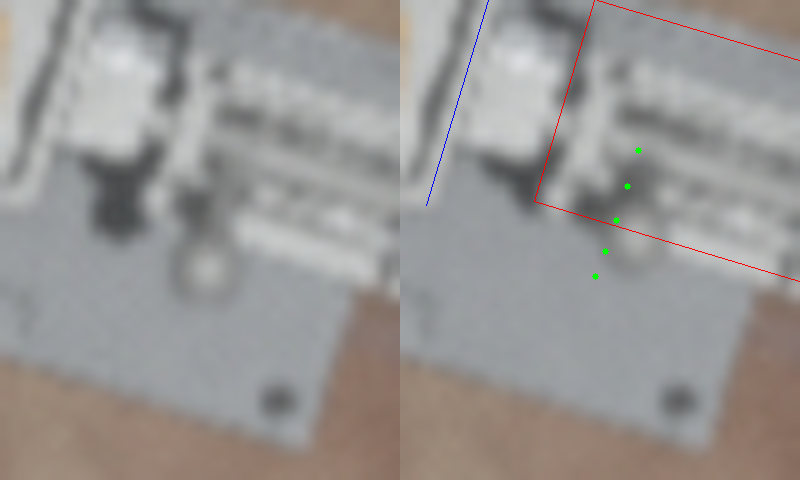

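Left (before), the ball is at (207,268); right (now), it's at (233,243). So the handle turned about 0.2 rad to about 0.3, and the bolt stayed near shot with a little play. The ball was squeezed out at the pads' edge. The handle now stands about 50° up, so I'll push the ball in +x with closed fingers, which turns it up. Then I'll cage it and drag it back.

```bash
python3 -m handwheel '[[[-4,1.5,0],0,0],[[-4,1.5,0],0,0],[[-4,1.5,0],0,0],[[-4,1.3,0],0,0],[[-1.1,0,3],0,0]]' 30
python3 -m handwheel '[[[0,0,4],0,0],[[0,0,3.6],0,0],[[0,0,0],0,0],[[0,0,0],0,0]]'
python3 -c "from h import *;st()"
```

```text
time_s: 5.95
tcp_pos: [0.4885, 0.1816, 0.2677]
orientation: [3.137, 0.01, 2.842]
force: [-0.6, 0.1, 0.1]
grip_width: -0.0005
time_s: 6.35
tcp_pos: [0.4814, 0.1807, 0.1894]
orientation: [-3.14, 0.0, 2.844]
force: [1.3, 0.7, 0.3]
grip_width: -0.0002
t 6.35 tipper mm [ -74.2 -170.1] z 189.4 rpy [-3.14   0.     2.844] F [1.3 0.7 0.3] w -0.2
```

```bash
python3 -m handwheel '[[[-2,0,0],0,0],[[-0.8,0,0],0,0],[[-0.8,0,0],0,0],[[-0.8,0,0],0,0]]'
python3 -c "from h import *;st()"
python3 -m handwheel '[[[-0.8,0,0],0,0],[[0,0,0],0,0],[[0,0,0],0,0]]'
python3 -c "from h import *;st()"
```

```text
time_s: 6.75
tcp_pos: [0.5232, 0.1686, 0.1905]
orientation: [3.14, 0.001, 2.846]
force: [-1.0, 0.7, 2.0]
grip_width: 0.0
t 6.75 tipper mm [ -30.6 -169.6] z 190.5 rpy [3.140e+00 1.000e-03 2.846e+00] F [-1.   0.7  2. ] w 0.0
time_s: 7.05
tcp_pos: [0.5303, 0.1655, 0.1892]
orientation: [-3.141, 0.0, 2.845]
force: [-0.6, -0.4, -0.2]
grip_width: 0.0001
t 7.05 tipper mm [ -23.  -170.4] z 189.2 rpy [-3.141  0.     2.845] F [-0.6 -0.4 -0.2] w 0.1
```

```bash
python3 -m handwheel '[[[4,0,0],0,0],[[1,0,-5],0,0.35],[[4,0,-3],0,0.35],[[4.5,-1.5,-1],0,0.35],[[4.5,-1.5,0],0,0.35]]'
python3 -m handwheel '[[[4.5,-1.5,0],0,0.35],[[0,-1.5,0],0,0.35],[[0,0,0],0,0.35]]'
cat > chk.py <<'E'
from h import *
import sys
st();t=snap('top');k=10;x0,y0=338,170
def P(x,y,z): return tuple(int(v) for v in ((proj(t,np.r_[np.array([x,y])/1000@C+O,z/1000])[0]-[x0,y0]+.5)*k))
a=cv2.resize(t['image'][y0:y0+56,x0:x0+50,::-1],None,fx=k,fy=k,interpolation=cv2.INTER_CUBIC)
for sl in (0,40):
  for h in np.arange(0,1,.2): cv2.circle(a,P(-48*np.cos(.6+h),-168-sl,165+48*np.sin(.6+h)),3,(0,255,0) if sl==0 else (0,0,255),-1)
cv2.imwrite('pics/'+sys.argv[1],a)
E
python3 chk.py c6.png
```

```text
time_s: 7.55
tcp_pos: [0.3487, 0.1904, 0.2801]
orientation: [3.138, 0.003, 2.845]
force: [0.7, 1.2, 0.8]
grip_width: 0.0297
time_s: 7.85
tcp_pos: [0.2969, 0.1727, 0.2784]
orientation: [3.14, 0.001, 2.846]
force: [0.2, -0.8, -0.4]
grip_width: 0.0293
t 7.85 tipper mm [-248.3 -231.7] z 278.4 rpy [3.140e+00 1.000e-03 2.846e+00] F [ 0.2 -0.8 -0.4] w 29.3
```

View pics/c6.png

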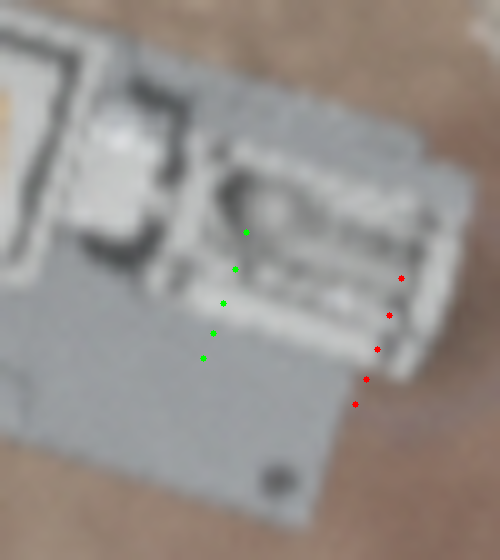

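The ball is now at (270,205), i.e. upright (h≈0.95), at y≈-172. Next: cage it with the fingers and drag it towards the tail.

```bash
python3 -m handwheel '[[[-4.5,1.1,0],0,0.35],[[-4.5,1.1,0],0,0.35],[[-4.5,1.1,0],0,0.35],[[-4.5,1.1,0],0,0.35],[[-4.5,1.1,0],0,0.35]]'
python3 -m handwheel '[[[-2.3,0,0],0,0.35],[[0,0,2],0,0.35],[[0,0,2.8],0,0.35],[[0,0,2.8],0,0.35],[[0,0,0],0,0.35]]'
python3 -c "from h import *;st()"
```

```text
time_s: 8.4
tcp_pos: [0.5325, 0.1604, 0.2777]
orientation: [-3.14, 0.002, 2.844]
force: [-0.0, 0.1, 0.6]
grip_width: 0.0298
time_s: 8.9
tcp_pos: [0.5497, 0.1532, 0.1979]
orientation: [-3.136, -0.005, 2.844]
force: [-0.6, -0.2, -0.1]
grip_width: 0.0295
t 8.9 tipper mm [  -0.8 -176.5] z 197.9 rpy [-3.136 -0.005  2.844] F [-0.6 -0.2 -0.1] w 29.5
```

```bash
python3 -m handwheel '[[[0,-0.9,0],0,0.35],[[0,-0.9,0],0,0.35],[[0,-0.9,0],0,0.35],[[0,-0.5,0],0,0.35],[[0,0,0],0,0.35]]'
python3 -c "from h import *;st()"
python3 -m handwheel '[[[0,-0.4,0],0,0.35],[[0,-0.3,0],0,0.35],[[0,0,0],0,0.35]]'
python3 -c "from h import *;st()"
```

```text
time_s: 9.4
tcp_pos: [0.5417, 0.122, 0.2034]
orientation: [3.141, 0.001, 2.843]
force: [-0.5, 0.3, -0.1]
grip_width: 0.0298
t 9.4 tipper mm [   0.7 -208.7] z 203.4 rpy [3.141e+00 1.000e-03 2.843e+00] F [-0.5  0.3 -0.1] w 29.8
time_s: 9.7
tcp_pos: [0.5404, 0.1187, 0.2032]
orientation: [3.138, 0.002, 2.846]
force: [2.3, 2.8, 0.6]
grip_width: 0.0301
t 9.7 tipper mm [   0.3 -212.2] z 203.2 rpy [3.138e+00 2.000e-03 2.846e+00] F [2.3 2.8 0.6] w 30.1
```

```bash
python3 -m handwheel '[[[0,-0.3,0],0,0.35],[[0,0,0],0,0.35],[[0,0,0],0,0.35]]'
python3 -c "from h import *;st()"
python3 -m handwheel '[[[0,-0.3,0],0,0.35],[[0,0,0],0,0.35],[[0,0,0],0,0.35]]'
python3 -c "from h import *;st()"
```

```text
time_s: 10.0
tcp_pos: [0.5401, 0.1182, 0.2033]
orientation: [3.135, 0.003, 2.848]
force: [3.1, 7.1, -0.5]
grip_width: 0.0301
t 10.0 tipper mm [ 2.000e-01 -2.128e+02] z 203.3 rpy [3.135e+00 3.000e-03 2.848e+00] F [ 3.1  7.1 -0.5] w 30.1
time_s: 10.3
tcp_pos: [0.5397, 0.1179, 0.2034]
orientation: [3.132, 0.003, 2.849]
force: [4.3, 11.3, -0.5]
grip_width: 0.0296
t 10.3 tipper mm [  -0.  -213.2] z 203.4 rpy [3.132e+00 3.000e-03 2.849e+00] F [ 4.3 11.3 -0.5] w 29.6
```

It's against the stop: 12 N and no further travel. I'll relieve the force, rise and check.

```bash
python3 -m handwheel '[[[0,1.0,0],0,0.35],[[0,0,0],0,0.35],[[0,0,-4],0,0.35],[[0,0,-4],0,0.35],[[4,0,-1],0,0]]'
python3 -m handwheel '[[[4.5,0,0],0,0],[[4.5,0,0],0,0],[[4.5,0,0],0,0],[[4.5,0,0],0,0],[[0,0,0],0,0]]'
python3 chk.py c7.png
```

```text
time_s: 10.8
tcp_pos: [0.5072, 0.1291, 0.2964]
orientation: [3.14, 0.009, 2.838]
force: [-0.1, -0.4, -0.1]
grip_width: 0.0163
time_s: 11.3
tcp_pos: [0.3255, 0.1851, 0.2916]
orientation: [-3.14, -0.003, 2.852]
force: [1.3, 0.1, 1.7]
grip_width: -0.0002
t 11.3 tipper mm [-224.6 -211.4] z 291.6 rpy [-3.140e+00 -3.000e-03  2.852e+00] F [1.3 0.1 1.7] w -0.2
```

View pics/c7.png

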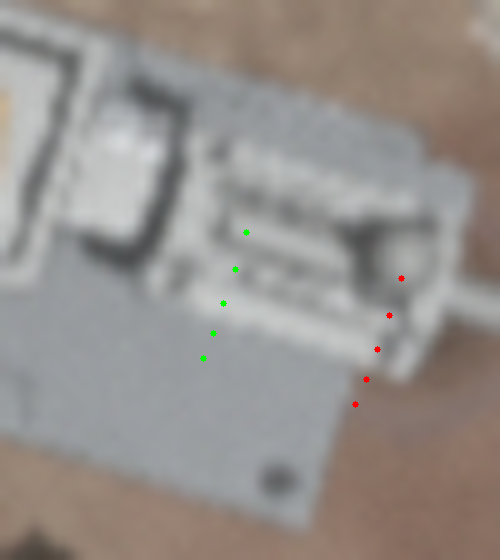

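The ball is at (405,250), on the drawn row of dots and still upright, with the rod sticking out of the tail. The bolt is fully drawn. Now the lever.

```bash
python3 -m handwheel '[[[-3.3,2.5,0],0,0],[[-3.3,2.5,0],0,0],[[-3.3,2.5,0],0,0],[[-3.1,2.5,0],0,0],[[0,0,2.5],0,0]]'
python3 -m handwheel '[[[0,0,2.5],0,0],[[0,0,2.7],0,0],[[0,0,0],0,0],[[0,0,0],0,0]]'
python3 -c "from h import *;st()"
```

```text
time_s: 11.85
tcp_pos: [0.4912, 0.243, 0.2689]
orientation: [3.139, 0.009, 2.842]
force: [-0.6, 0.6, -0.2]
grip_width: -0.0001
time_s: 12.25
tcp_pos: [0.4846, 0.2413, 0.2154]
orientation: [-3.14, 0.0, 2.843]
force: [0.0, 0.3, -0.2]
grip_width: -0.0003
t 12.25 tipper mm [ -88.8 -111.3] z 215.4 rpy [-3.14   0.     2.843] F [ 0.   0.3 -0.2] w -0.3
```

```bash
python3 -m handwheel '[[[0.3,1.5,0],0,0],[[0.3,1.2,0],0,0],[[0,1.2,0],0,0],[[0,1.2,0],0,0],[[0,1.2,0],0,0]]'
python3 -c "from h import *;st()"
python3 -m handwheel '[[[0,1.2,0],0,0],[[0,1.2,0],0,0],[[0,1.2,0],0,0],[[0,1,0],0,0],[[0,0,0],0,0]]'
python3 -c "from h import *;st()"
```

```text
time_s: 12.75
tcp_pos: [0.4971, 0.3046, 0.2171]
orientation: [-3.141, 0.002, 2.845]
force: [-1.8, -4.8, 8.5]
grip_width: -0.0
t 12.75 tipper mm [-95.3 -47.1] z 217.1 rpy [-3.141e+00  2.000e-03  2.845e+00] F [-1.8 -4.8  8.5] w -0.0
time_s: 13.25
tcp_pos: [0.5104, 0.3515, 0.2164]
orientation: [3.139, 0.002, 2.848]
force: [0.1, -1.0, 5.7]
grip_width: -0.0
t 13.25 tipper mm [-96.3   1.7] z 216.4 rpy [3.139e+00 2.000e-03 2.848e+00] F [ 0.1 -1.   5.7] w -0.0
```

```bash
python3 -m handwheel '[[[0,1,0],0,0],[[0,0.7,0],0,0],[[0,0,0],0,0],[[0,0,0],0,0],[[0,0,0],0,0]]'
python3 - <<'E'
from h import *
st();s=snap('side');t=snap('top');st()
a=cv2.resize(s['image'][150:270,230:360,::-1],None,fx=3,fy=3,interpolation=3);b=cv2.resize(t['image'][130:250,230:360,::-1],None,fx=3,fy=3,interpolation=3)
cv2.imwrite('pics/c8.png',np.hstack([a,b]))
E
```

```text
time_s: 13.75
tcp_pos: [0.514, 0.3646, 0.2147]
orientation: [-3.14, -0.001, 2.845]
force: [-1.0, -1.6, -1.1]
grip_width: 0.0001
t 13.75 tipper mm [-96.7  15.2] z 214.7 rpy [-3.140e+00 -1.000e-03  2.845e+00] F [-1.  -1.6 -1.1] w 0.1
t 13.85 tipper mm [-96.7  15.2] z 214.9 rpy [-3.141e+00 -1.000e-03  2.845e+00] F [-1.  -1.9 -1.3] w -0.1
```

View pics/c8.png

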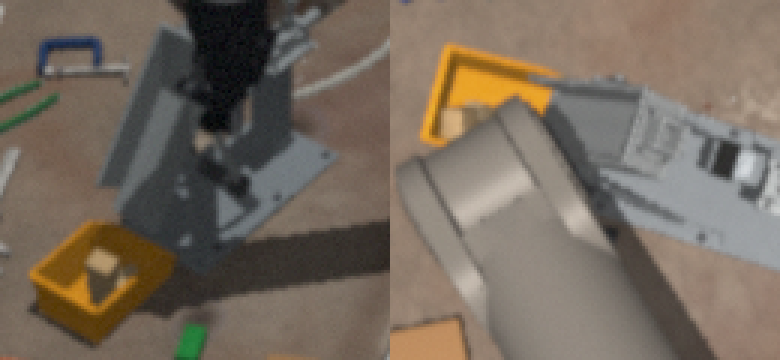

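The pan is steeply tipped, with offcuts in the bin at side crop (102,275). There's a tan patch at (203,140) that may be an offcut still in the pan, so I'll tip to the stop and wait.

```bash
python3 -m handwheel '[[[0,0.6,0],0,0],[[0,0.4,0],0,0],[[0,0,0],0,0],[[0,0,0],0,0],[[0,0,0],0,0]]'
python3 -c "from h import *;st()"
python3 -m handwheel '[[[0,0.3,0],0,0],[[0,0,0],0,0],[[0,0,0],0,0],[[0,0,0],0,0],[[0,0,0],0,0]]'
python3 -m handwheel '[[[0,0,0],0,0],[[0,0,0],0,0],[[0,0,0],0,0],[[0,0,0],0,0],[[0,0,0],0,0]]'
python3 -c "from h import *;st()"
```

```text
time_s: 14.35
tcp_pos: [0.5176, 0.3747, 0.2155]
orientation: [3.141, -0.0, 2.845]
force: [-1.5, -2.0, -1.4]
grip_width: -0.0004
t 14.35 tipper mm [-96.2  25.9] z 215.5 rpy [ 3.141 -0.     2.845] F [-1.5 -2.  -1.4] w -0.4
time_s: 14.85
tcp_pos: [0.5185, 0.3768, 0.2152]
orientation: [-3.141, -0.0, 2.845]
force: [-2.3, -5.5, -2.0]
grip_width: 0.0002
time_s: 15.35
tcp_pos: [0.5184, 0.3769, 0.2152]
orientation: [-3.141, -0.0, 2.845]
force: [-2.2, -5.1, -1.3]
grip_width: 0.0
t 15.35 tipper mm [-96.   28.3] z 215.2 rpy [-3.141 -0.     2.845] F [-2.2 -5.1 -1.3] w 0.0
```

It's at the stop. Retreating towards the tail, then clear of the lever.

```bash
python3 -m handwheel '[[[0,-3,0],0,0],[[0,-4,0],0,0],[[0,-4,0],0,0],[[2,-4,0],0,0],[[4,0,-2],0,0]]'
python3 -m handwheel '[[[4,-2,-2],0,0],[[4,-2,-2],0,0],[[4,-2,0],0,0],[[0,0,0],0,0],[[0,0,0],0,0]]'
for i in 1 2 3 4 5; do python3 -m handwheel '[[[0,0,0],0,0],[[0,0,0],0,0],[[0,0,0],0,0],[[0,0,0],0,0],[[0,0,0],0,0]]' >/dev/null; done
python3 - <<'E'
from h import *
st();s=snap('side');t=snap('top')
a=cv2.resize(s['image'][150:270,230:360,::-1],None,fx=3,fy=3,interpolation=3);b=cv2.resize(t['image'][130:250,230:410,::-1],None,fx=3,fy=3,interpolation=3)[:,:]
b=cv2.resize(b,(400,267));b=cv2.copyMakeBorder(b,0,93,0,0,0)
print(proj(t,[.4931,.2915,.232]),proj(s,[.4931,.2915,.232]))
cv2.imwrite('pics/c9.png',np.hstack([a,b]))
E
```

```text
time_s: 15.85
tcp_pos: [0.4181, 0.2458, 0.2346]
orientation: [-3.141, 0.0, 2.834]
force: [-0.5, 1.3, -0.3]
grip_width: -0.0
time_s: 16.35
tcp_pos: [0.2854, 0.2311, 0.2769]
orientation: [3.135, 0.001, 2.847]
force: [0.6, 0.1, -0.1]
grip_width: 0.0002
t 18.85 tipper mm [-276.1 -181.2] z 275.3 rpy [3.142 0.    2.845] F [ 0.  -0.9 -0.4] w 0.2
[[310.52328057 213.6819098 ]] [[321.58930484 176.29648576]]
```

View pics/c9.png

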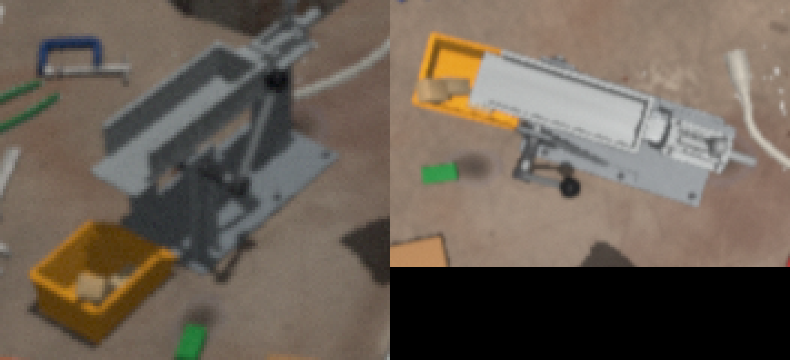

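The pan is level and empty, with the lever ball back at side (321.7,176.7), as predicted, and the bin is in place. I'll count the offcuts in one final crop.

```bash
python3 - <<'E'
from h import *
s=snap('side');t=snap('top')
a=cv2.resize(s['image'][218:270,235:293,::-1],None,fx=7,fy=7,interpolation=3);b=cv2.resize(t['image'][140:192,235:290,::-1],None,fx=7,fy=7,interpolation=3)
cv2.imwrite('pics/c10.png',np.hstack([a,b]))
for n,c in (('side',s),('top',t)):   # what changed against the start
    d=np.abs(c['image'].astype(int)-cv2.imread(f'pics/{n}0.png')[:,:,::-1]).max(2); d=cv2.medianBlur((d>35).astype(np.uint8),3)
    k,_,S,m=cv2.connectedComponentsWithStats(d)
    print(n,[(m[i].round().astype(int).tolist(),int(S[i,4])) for i in range(1,k) if S[i,4]>8])
E
```

```text
side [([438, 29], 1533), ([508, 15], 963), ([550, 5], 16), ([464, 35], 27), ([493, 51], 269), ([416, 148], 10183), ([535, 76], 77), ([493, 98], 656), ([526, 106], 475), ([475, 153], 122), ([485, 137], 22), ([520, 159], 224), ([499, 149], 94), ([326, 148], 12), ([334, 154], 14), ([305, 176], 21), ([293, 185], 87), ([450, 213], 923), ([283, 193], 13), ([463, 217], 92), ([361, 231], 529), ([476, 222], 13), ([382, 233], 20), ([262, 246], 148), ([330, 329], 81)]
top [([253, 170], 249), ([294, 172], 156), ([314, 177], 160), ([270, 178], 28), ([331, 183], 139), ([374, 195], 18), ([359, 198], 35), ([349, 199], 22), ([388, 201], 40), ([329, 258], 1012), ([194, 269], 76), ([364, 356], 5840), ([138, 367], 6701), ([389, 341], 58), ([432, 349], 1143), ([365, 349], 20), ([403, 346], 19), ([372, 352], 36), ([453, 394], 72)]
```

View pics/c10.png

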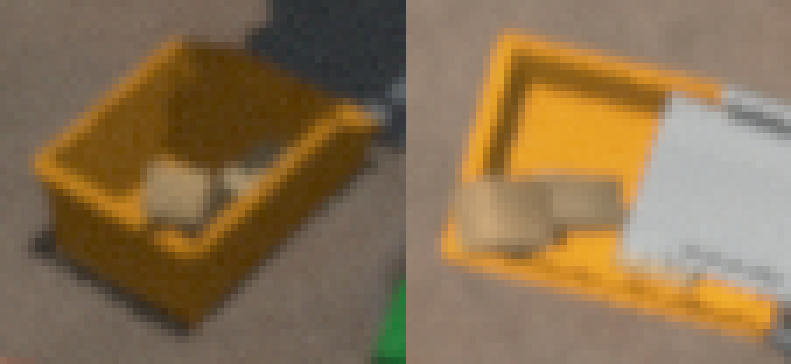

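```bash
python3 - <<'E'
from h import *
s=snap('side');t=snap('top');s0=cv2.imread('pics/side0.png')[:,:,::-1]
for n,p in (('1',(178,190)),('2',(240,182)),('3',(265,155))):
    q=(235+p[0]/7-.4,218+p[1]/7-.4); X=onz(s,q,.02); i=tuple(int(round(v)) for v in q[::-1])
    print(n,np.round(q,1),'tipper',(C@(X[:2]-O)*1000).round(),s['image'][i],'before',s0[i],'top',proj(t,X).round(1))
for n,p in (('A',(492,215)),('B',(590,205))):
    q=(235+(p[0]-406)/7-.4,140+p[1]/7-.4)
    for z in (.02,.045): X=onz(t,q,z); print(n,z,'tipper',(C@(X[:2]-O)*1000).round(),'side crop',((proj(s,X)-[235,218])*7).round())
print(s['image'][236:252,256:278].tolist() if 0 else s['image'][234:250:1,266:280].sum(2)); hsv=cv2.cvtColor(s['image'],cv2.COLOR_RGB2HSV);print(hsv[232:254,254:282,1])
E
```

```text
1 [260.  244.7] tipper [ 11. 121.] [161 134  96] before [207 135  37] top [[262.7 163.7]]
2 [268.9 243.6] tipper [ -8. 100.] [166 143 104] before [109  75  18] top [[267.6 171.9]]
3 [272.5 239.7] tipper [-5. 81.] [79 70 52] before [90 62 19] top [[274.3 173. ]]
A 0.02 tipper [-21. 160.] side crop [[169. 269.]]
A 0.045 tipper [-23. 155.] side crop [[175. 226.]]
B 0.02 tipper [ -5. 122.] side crop [[201. 204.]]
B 0.045 tipper [ -7. 118.] side crop [[206. 162.]]
[[150 150 150 167 141 164 156 164 140 148 146 157 155 159]
 [162 160 155 161 170 152 157 170 170 145 151 151 169 199]
 [161 151 171 168 160 164 171 162 142 173 168 155 176 238]
 [148 169 156 157 161 156 176 182 180 171 188 189 230 296]
 [159 176 169 169 165 190 196 182 192 189 188 256 278 300]
 [145 159 170 169 184 183 189 205 202 236 279 289 267 241]
 [168 178 190 191 188 193 201 212 242 300 327 295 234 196]
 [191 233 252 241 216 230 240 247 287 324 305 249 186 168]
 [249 320 360 318 284 307 305 306 315 290 241 201 161 165]
 [289 372 417 398 373 378 361 336 302 245 192 170 147 155]
 [278 331 380 413 408 381 332 292 246 197 156 
[... 2183 characters left out ...]
200 166 125 108 106 101 104 100 102 105 103 135 172 199 206 207 219 222
  197 213 208 211 216 224 196 118  75  58]
 [209 206 163 138 128 131 113 103 101 103 130 167 191 202 214 201 199 210
  196 243 211 216 222 168 131  81  61  60]
 [217 214 207 201 198 174 152 133 117 139 171 191 204 218 213 242 235 216
  211 199 225 202 186 126  82  61  64  66]
 [247 204 217 218 207 206 203 179 176 178 200 207 217 213 213 209 228 231
  240 203 200 178 131  83  71  64  60  61]
 [205 222 219 218 219 213 216 216 210 212 208 217 231 227 214 211 219 201
  233 208 166 120  79  66  66  67  72  65]
 [246 249 217 222 218 212 225 215 224 209 216 243 217 232 212 201 217 193
  203 177 104  76  63  68  64  67  69  64]]
```

```bash
python3 - <<'E'
from h import *
s=snap('side');t=snap('top')
tp=lambda x,y:(235+(x-406)/7-.4,140+y/7-.4); sp=lambda x,y:(235+x/7-.4,218+y/7-.4)
def pr(n,a,b):
    X,e=tri(t,tp(*a),s,sp(*b)); print(n,(C@(X[:2]-O)*1000).round(),'z',round(X[2]*1000),'gap',round(e*1000,1))
pr('rim +y-x',(447,253),(193,247)); pr('rim +y+x',(506,37),(38,160))
pr('A centre',(500,214),(178,190)); pr('A left-low',(460,243),(180,226)); pr('A left-up',(463,187),(148,200));pr('A right-up',(545,182),(150,163));pr('A right-low',(548,240),(210,170))
pr('B centre',(588,203),(240,182)); pr('B end',(615,205),(262,160))
hs=cv2.cvtColor(t['image'],cv2.COLOR_RGB2HSV)
print(hs[162:180,240:268,1]);print(hs[162:180,240:268,2])
E
```

```text
rim +y-x [-44. 166.] z 56 gap 0.6
rim +y+x [ 48. 169.] z 56 gap 0.3
A centre [-22. 149.] z 64 gap 2.9
A left-low [-37. 162.] z 62 gap 5.3
A left-up [-17. 165.] z 68 gap 0.1
A right-up [ -1. 139.] z 58 gap 10.9
A right-low [-25. 129.] z 61 gap 6.8
B centre [-12. 115.] z 37 gap 15.7
B end [-12. 103.] z 41 gap 19.6
[[ 61  66  87 152 195 210 211 206 190 192 210 209 210 213 210 211 214 211
  208 207 210 210 208 207 211 205 211 207]
 [ 61  66 102 172 200 209 212 189 184 183 205 212 206 200 194 190 195 199
  202 202 203 202 207 202 206 206 207 201]
 [ 61  69 113 175 191 191 173 165 153 170 190 187 182 169 156 153 153 160
  167 170 173 181 182 185 193 198 205 196]
 [ 62  73 119 159 156 139 124 121 121 140 154 152 144 132 116 113 108 114
  120 125 130 138 139 143 157 175 199 184]
 [ 64  80 107 127 118 111 106 107 106 114 115 111 111 104 101  95  94  90
   99  98  96  99 100 102 113 150 192 162]
 [ 64  82  98 104 104 102 104 101 104 100 100  97 105 102 100  96  88  89
   88  88  90  91  88  91  95 137 181 138]
 [ 69  88 102 100 101  99 101  99 100 100  97  99  98  99 102  94  89  84
   85  84 
[... 2727 characters left out ...]
215 226 209 188 182 186 182 175 167 163 158 156 152 151 153 157 147 169
  218 229 231 232 232 232 226 203 188 191]
 [214 225 215 189 181 175 166 158 146 140 134 131 135 149 164 194 201 210
  229 234 235 235 236 235 229 209 193 196]
 [193 212 212 199 195 194 192 187 174 153 136 133 147 176 197 219 227 229
  233 235 235 236 237 234 224 210 203 202]
 [166 179 187 195 203 208 216 216 213 196 184 181 185 197 200 211 220 227
  230 232 232 235 236 233 221 209 202 203]
 [147 151 152 164 177 184 197 205 212 209 212 214 214 207 205 199 208 213
  212 213 215 227 232 233 227 220 210 198]
 [145 147 146 147 149 154 162 170 181 188 200 204 211 212 215 213 208 208
  208 198 194 208 218 227 231 229 218 207]]
```

The rim corners triangulate to z 56 mm, as they should, so the bin hasn't tipped or been pushed noticeably. Block A's top is at z≈64, about 49 mm lengthways and 24 mm across from the bin's middle: inside the limits, and high enough to be lying on another offcut. The robot is clear, so I'm handing in.

```bash
python3 -c "
from h import *
st();print(workorder.sign_off())"
```

```text
t 19.25 tipper mm [-276.1 -181.2] z 275.3 rpy [3.142 0.    2.845] F [ 0.1  0.9 -0.4] w -0.2
the job is handed in; nothing more can be done
None
```

The bolt is drawn, the pan was tipped to its stop and is back level, and I handed the job in at 19 s. I could only see two of the three offcuts in the bin.

- **Bolt:** my first grip on the handle's ball slipped off partway. I turned the handle upright with shut fingers instead, then caged the ball and dragged the bolt back to its stop at about 12 N. The picture showed it fully drawn with the handle still up.
- **Tipping:** I pushed the lever to its stop, held it about 1 s and let go. The lever ball came back to within a pixel of its level position, and the pan is empty.
- **Bin and bystanders:** the bin's rim measures 56 mm high, so it is upright, and it stands in its place. Comparing with the first pictures, I saw no change at the sanding block, glue or magnet. The robot was clear of everything at hand-in.
- **Offcuts (not fully confirmed):** the third offcut was not on the bench or in the pan. It is probably under the upper block, which sits too high to be resting on the bin floor. That block's centre is roughly 50 mm above the bin floor (limit 60), 49 mm lengthways (limit 62) and 24 mm across (limit 44). The corner matches behind those figures disagreed by up to 11 mm.

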